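# Fix the torch clip to the pine peg board with its thumbscrew

## Task

The new pine peg board lies on the bench to be fitted out before it goes up on the wall. Fit the torch clip to it: tilt the clip's base so that its tongue goes in under the steel keeper, lay the base down flat in the recess with its hole lined up over the threaded insert, then put the red thumbscrew through both and screw it in clockwise until its head sits fully down on the base. Let go, and leave the torch, the pin tin, the eye cup and the wooden peg where they are.

Things in the scene. Friction and masses are not known exactly. Their poses are not given: they have to be found in the camera images.
- insert (a point): Threaded insert in the recess floor of the fixed pine board (200 x 340 mm, top 34 mm above the bench). The point is the centre of its mouth, level with the recess floor, 27.5 mm above the bench. Axes are the board's, z up. Bore 16 mm. Two opposed thread lugs, 3 mm thick, sit 4 mm below the mouth on its +x and -x sides, 8.2 mm apart, and ride in the screw's thread.
- recess (a point): Centre of the floor of the routed recess in the board, 50 mm ahead (+y) of the insert; axes as the board's. The recess is 39 mm wide (x), 138 mm long (y) and 6.5 mm deep from the board's top, so the clip's base has 2.5 mm of play to each side, and 4 mm each way along it.
- keeper (a point): Middle of the mouth edge of the steel keeper, on its underside, level with the board's top, 107 mm ahead (+y) of the insert; axes as the board's. The keeper is a 3 mm strip screwed on top of the board, covering the last 12 mm of the recess: the slot under it is 6.5 mm high. Its edge is flared upwards (to 6 mm above the board, starting 5 mm before the edge).
- clip_grip (a point): Loose torch clip, 90 g: a steel spring clip on a black base. The point is the centre of the steel clip, 22 mm above the base's underside; x points along the base to its tongue, z up. Steel part: 30 mm long (x), 36 mm wide over its flat sides (flats 15 to 29 mm above the underside; take it across y), top at 40 mm. Base 118 x 34 x 6 mm, from 77 mm behind the point to 41 mm ahead.
- tongue_tip (a point): Middle of the end of the base's tongue, 2 mm above the base's underside, 53 mm ahead of clip_grip; axes as clip_grip. The tongue is 12 mm long, 22 mm wide, 4 mm thick, level with the underside. Fitted, its tip is 8 mm in under the keeper, 4 mm short of the recess's end.
- clip_hole (a point): Centre of the 17.5 mm screw hole through the clip's base, at the base's top face (6 mm above its underside), 62 mm behind clip_grip; axes as clip_grip. Fitted, it stands 6 mm above the insert point, and the base's top is 0.5 mm below the board's top.
- screw_head (a point): Red thumbscrew, 60 g, standing loose in a spare 18.5 mm hole of the board, head on the board. The point lies on its axis, 12 mm above the head's underside; z up. Head 20 mm high: a flange 26 mm across and 4 mm thick, above it a round knurled grip 21 mm across. Shank 24 mm long: the last 6 mm a smooth round-ended pilot 6.6 mm across, above that a right-hand thread 14 mm across.
- thread_start (a point): Point on the screw's axis 18 mm below the head's underside, where the thread begins; axes as screw_head. The rounded thread (3 mm thick) has two starts, here on the +x and -x sides, so it catches the lugs within half a turn. A full turn clockwise (from above) moves it 15 mm down; it stays where it is left. Nipping it up by hand is enough.
- screw_seat (a point): Centre of the underside of the thumbscrew's head; axes as screw_head. Set into the insert unturned, it stops on the lugs with this point 10 to 17 mm above the insert point: lowest when screw x points 35 degrees anticlockwise (from above) of insert x or its opposite, 1.25 mm higher per 30 degrees more. Fully screwed in it rests on the base, 6 mm above the insert point.
- torch: Blue plastic torch 150 mm long, 33 mm across its head, lying on the bench (origin on its underside). Leave alone.
- tin: Round steel safety-pin tin, 64 mm across, 26 mm high, on the bench (origin on its underside). Leave alone.
- eyecup: Clear plastic eye cup, 45 mm across, 42 mm high, on the bench (origin on its underside). Leave alone.
- peg: Turned wooden peg standing loosely in the other spare hole of the board, 23 mm across its collar, 44 mm high above the board (origin at the collar's underside). Leave alone.
Mind the look-alikes: they are no part of the job. There is more than one size of the part that bears screw_head; the job needs the smallest.

How it is judged (in metres and radians):
On the way, in this order (a step that is already met when the one before it is completed fails the run):
1. the clip's base lies flat in the recess, its tongue under the keeper, its hole over the insert (horizontal distance between clip_hole and insert below 0.0055 m and z of clip_hole in the frame of insert between 0.004 and 0.0075 m and angle between clip_hole's own z axis and vertical below 0.03 rad and angle between the x axis of clip_hole and the y axis of insert, either way round below 0.08 rad and y of clip_grip in the frame of insert above 0.05 m), for 0.2 s.
2. the thumbscrew stands through the hole of the base and in the insert (horizontal distance between screw_seat and insert below 0.004 m and z of screw_seat in the frame of insert below 0.0185 m), for 0.1 s.
At the end, for the whole second after the job is handed in: The clip's base lies flat in the recess (within 1.5 mm and 0.03 rad) with its tongue under the keeper and its hole within 3.5 mm of the insert's axis; the thumbscrew stands upright through it, screwed in until its head is within 1.5 mm of fully down on the base (horizontal distance between screw_seat and insert below 0.003 m and z of screw_seat in the frame of insert between 0.004 and 0.0075 m and angle between screw_head's own z axis and vertical below 0.1 rad and horizontal distance between clip_hole and insert below 0.0035 m and z of clip_hole in the frame of insert between 0.004 and 0.0075 m and angle between clip_hole's own z axis and vertical below 0.03 rad and angle between the x axis of clip_hole and the y axis of insert, either way round below 0.08 rad and y of clip_grip in the frame of insert above 0.05 m); the robot touches nothing.
It fails at once if the torch, tin, eye cup or wooden peg was disturbed (moved more than 15 mm) (distance of any of torch, tin, eyecup, peg from where it was at the start of the episode above 0.015 m).
It also fails if it takes over 67 s, if anything falls off the work surface, if the arm or the gripper's body presses on something with over 40 N, if the wrist force passes 120 N, or if a joint passes its speed limit or range.

## Robot

A 6-joint arm with a two-finger parallel gripper is mounted at the origin on the work surface. World frame = base frame: x ahead of the robot, y to its left, z up, the work surface at z = 0. Lengths are in mm, angles in rad, forces in N, time in s.
With the tool pointing down it reaches from about 350 to 875 mm from the base axis. Payload 4.2 kg.
Tool frame: the origin (TCP) lies between the finger pads; the fingertips stand 8 mm ahead of it and the grasp point (between the pads) lies 11 mm behind it; z points along the fingers, y is the line along which they close (so a half turn about z gives the same grasp; the last joint's range is limited). The gripper opens to 85 mm and grips with 20 to 120 N. Pads are 22 mm wide; open, the fingers measure 114 mm over their backs; the gripper's body (76 mm by 85 mm) begins 54 mm behind the grasp point. The pads swing forward as they close: fully open they stand 13 mm farther back than shut.
Start: joints at [-1.074, 0.385, 0.008, 0, -1.194, -0.259], TCP at [147.246, -607.386, 239.312] pointing down, gripper open.
Joint ranges: [-3.14, 3.14], [-1.21, 2.06], [-1.07, 1.41], [-3.16, 2.05], [-2.99, -0.16], [-3.1, 3.1]. Speed limits (rad/s): [2.79, 2.79, 3.14, 3.14, 3.14, 3.14].

## Interface

Orientations are given as a unit quaternion [x, y, z, w].
In Python, from bench import read_state, get_image, camera_params, job_done gives the robot as it stands.
- The arm moves only by the tool drive_tool, never from a script. Its argument "moves" is a list that holds one entry, the list of rows, each a list of 7 numbers: the shift along the tool's x, y, z in m, then the turn, a rotation vector about the tool's x, y, z in rad, then the closure in counts, from 0 (fully open) to 255 (shut). A call has 1 to 8 rows; each row shifts and turns the commanded pose from where the row before left it, along the tool's axes as they then stand; what a row does not reach is not made up. A row lasts 1/12 s, in which the tool goes at most 41.7 mm and 7.16 degrees, less where a joint would pass 70% of its speed; a pose out of reach is approached as far as the arm can. A call is refused whole if a number of a shift passes 0.0417 or a number of a turn 0.125, either way. A call with a gripper value outside its range is refused whole. The fingers move at their own pace and stop on an object; the grip force is fixed at half the most. Time passes only in rows, so rows that do not move let the fingers close. It gives the time, the measured TCP pose, the force and the opening at its end, in the units of the state.
- read_state(): the state, without advancing time (a new reading comes with each control period).
- get_image(name): name is "scene" or "top" or "wrist"; returns the picture (400x640x3 uint8, blue, green, red); there is no depth.
- camera_params(name): a dict with "mtx" (3x3 intrinsics, pixels), "extrinsics" (4x4, takes a point from camera to world coordinates). Camera axes: x right, y up, looking along -z (the intrinsics and any distortion apply to the point x, -y, -z); pixel columns grow to the right and rows downward; lengths in mm; the calibration is good to about 2 mm. A picture is of the moment at which its call begins: read the wrist's pose just before it. camera_params takes no time and is no camera call; for the wrist camera it gives the pose at the moment of the call.
- job_done(): hands the job in, once; it reports no verdict.
The state is a dict: "clock": time; "joints": joint angles; "joint_vel": joint speeds; "joint_efforts": joint torques, N m; "position": TCP position; "ee_rot": TCP orientation; "contact_force": force on the tool from outside, world axes, zero at the start; "wrist_torque": the same for the moment, N m; "gripper_width": finger opening in mm.
Only numpy, scipy, OpenCV 4.12 (cv2) and the standard library are available. Lean on these libraries where they do the work, as an engineer would, in place of code of your own. Each camera call takes 0.05 s, during which the arm holds its last target. There are 200 camera calls.

## Working session

There is one attempt and no reset: what is moved stays moved. The work goes in short steps, Python scripts to look and compute and a tool call to move; the robot and the scene stay as the last step left them, time stands still between calls to the robot, and variables do not carry over. Pictures are saved under pics/ and viewed, on a budget of 10 in all, crops included, one or two more only if the job needs it, and the job is handed in when it is done.

Besides the shell and the picture viewer there is one more tool, called after "Call:" by a JSON object that holds its "name" and its "arguments", one argument or row to a line. drive_tool: Moves the arm, as the interface text tells. Its arguments: {"type":"object","properties":{"moves":{"type":"array"}},"required":["moves"]}

```bash
mkdir -p pics; ls; cat > h.py <<'E'
import numpy as np, cv2
from bench import *
def grab(n,f=None):
    s=read_state(); p=camera_params(n); im=get_image(n)
    if f: cv2.imwrite('pics/'+f,im)
    return im,p,s
def ray(p,uv):
    K=np.array(p['mtx'],float);E=np.array(p['extrinsics'],float)
    d=np.linalg.inv(K)@[uv[0],uv[1],1]; d=E[:3,:3]@(d*[1,-1,-1]); return E[:3,3],d
def onz(p,uv,z):
    o,d=ray(p,uv); return o+d*(z-o[2])/d[2]
def proj(p,X):
    K=np.array(p['mtx'],float);E=np.array(p['extrinsics'],float)
    c=E[:3,:3].T@(np.array(X,float)-E[:3,3]); c=c*[1,-1,-1]; q=K@c; return q[:2]/q[2]
E
python3 - <<'E'
from h import *
for n in ['scene','top']:
    im,p,s=grab(n,n+'0.png'); print(n,{k:np.round(v,3).tolist() for k,v in p.items()})
print({k:np.round(v,3).tolist() for k,v in s.items()})
a=cv2.imread('pics/scene0.png');b=cv2.imread('pics/top0.png')
E
```

```text
pics
scene {'mtx': [[460.123, 0.0, 319.699], [0.0, 460.123, 198.065], [0.0, 0.0, 1.0]], 'extrinsics': [[0.533, -0.539, 0.652, 1215.912], [0.846, 0.327, -0.421, -439.042], [0.014, 0.776, 0.63, 723.602], [0.0, 0.0, 0.0, 1.0]]}
top {'mtx': [[512.675, 0.0, 318.549], [0.0, 512.675, 185.994], [0.0, 0.0, 1.0]], 'extrinsics': [[-0.013, 0.988, -0.156, 366.695], [-1.0, -0.012, 0.004, 27.229], [0.002, 0.156, 0.988, 1270.938], [0.0, 0.0, 0.0, 1.0]]}
{'clock': 0.05, 'joints': [-1.074, 0.386, 0.007, -0.0, -1.194, -0.259], 'joint_vel': [0.002, -0.003, 0.001, 0.002, -0.0, -0.001], 'joint_efforts': [0.0, -39.368, 18.916, 4.206, -0.002, 0.0], 'position': [147.106, -606.873, 238.251], 'ee_rot': [-0.119, 0.993, 0.001, -0.0], 'contact_force': [0.178, -0.2, -0.84], 'wrist_torque': [-0.013, 0.025, -0.038], 'gripper_width': 85.55}
```

View pics/top0.png

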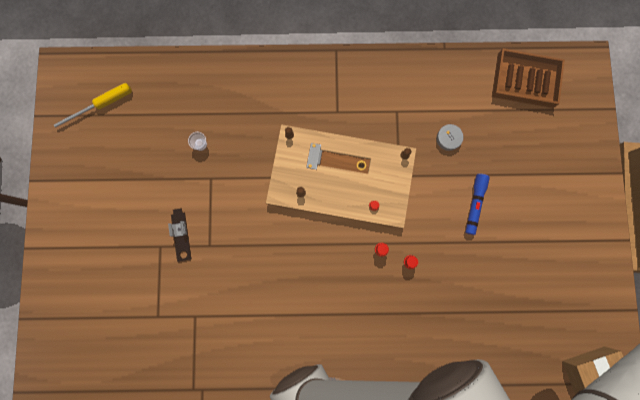

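View pics/scene0.png

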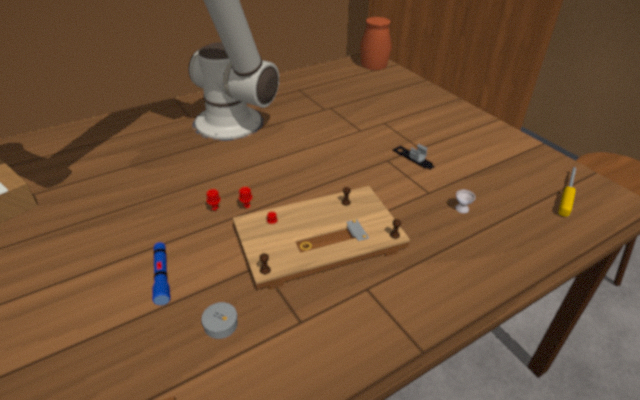

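Top view: the clip is at (181,236), with its hole end at (184,256) and tongue end at (178,210). The keeper is at (315,156), the insert ring at (361,165) and the recess runs between them. There are three candidate red screws: (374,205) on the board, and (382,250) and (411,262) on the bench. Only the first stands in a board hole, and it also looks the smallest.

```bash
python3 - <<'E'
from h import *
p=camera_params('top'); im=cv2.imread('pics/top0.png'); ps=camera_params('scene')
for n,uv,z in [('insert',(361.5,165),34),('keepermid',(315,156),37),('screwB',(374,205),54),('s2',(382,250),30),('s3',(411,262),30),('clipbase_hole',(184,255),6),('clip',(180,229),40),('tongue',(178,210),2),('b1',(281,126),34),('b2',(414,149),34),('b3',(404,228),34),('b4',(268,205),34),('peg?',(301,192),60)]:
    print(n,onz(p,uv,z).round(1), proj(ps,onz(p,uv,z)).round(0))
w=camera_params('wrist');s=read_state();print(np.round(w['mtx'],1).tolist())
from scipy.spatial.transform import Rotation as R
T=np.eye(4);T[:3,:3]=R.from_quat(s['ee_rot']).as_matrix();T[:3,3]=s['position']
print((np.linalg.inv(T)@np.array(w['extrinsics'])).round(3)); print(R.from_quat(s['ee_rot']).as_matrix().round(3))
E
```

```text
insert [612.9 -84.   34. ] [305. 242.]
keepermid [636.2  30.1  37. ] [355. 229.]
screwB [ 511.2 -109.6   54. ] [272. 212.]
s2 [ 405.  -128.3   30. ] [245. 198.]
s3 [ 375.6 -196.9   30. ] [213. 201.]
clipbase_hole [399.6 353.2   6. ] [398. 148.]
clip [460.7 355.8  40. ] [415. 148.]
tongue [510.8 372.3   2. ] [430. 167.]
b1 [714.2 113.8  34. ] [408. 237.]
b2 [ 651.6 -214.8   34. ] [258. 279.]
b3 [ 456.8 -182.6   34. ] [232. 217.]
b4 [516.7 145.6  34. ] [365. 185.]
peg? [543.8  64.4  60. ] [345. 193.]
[[359.9, 0.0, 317.0], [0.0, 359.9, 200.7], [0.0, 0.0, 1.0]]
[[-0.0000e+00  9.5200e-01  3.0600e-01  7.7747e+01]
 [ 1.0000e+00  1.0000e-03 -1.0000e-03 -1.7800e-01]
 [-1.0000e-03  3.0600e-01 -9.5200e-01 -1.3478e+02]
 [ 0.0000e+00  0.0000e+00  0.0000e+00  1.0000e+00]]
[[-0.972 -0.235 -0.001]
 [-0.235  0.972  0.002]
 [ 0.     0.002 -1.   ]]
```

Call:
{"name": "drive_tool", "arguments": {
  "moves": [
    [[-0.0315, 0.027, 0, 0, 0, 0, 0], [-0.0315, 0.027, 0, 0, 0, 0, 0], [-0.0315, 0.027, 0, 0, 0, 0, 0], [-0.0315, 0.027, 0, 0, 0, 0, 0], [-0.0315, 0.027, 0, 0, 0, 0, 0], [-0.0315, 0.027, 0, 0, 0, 0, 0], [-0.0315, 0.027, 0, 0, 0, 0, 0], [-0.0315, 0.027, 0, 0, 0, 0, 0]]
  ]
}}

```text
clock: 0.77
position: [341.7, -336.1, 239.1]
ee_rot: [-0.118, 0.993, 0.0, -0.0]
contact_force: [0.6, -0.2, -0.9]
gripper_width: 85.7
```

Call:
{"name": "drive_tool", "arguments": {
  "moves": [
    [[-0.0315, 0.027, 0, 0, 0, 0, 0], [-0.0315, 0.027, 0, 0, 0, 0, 0], [-0.0315, 0.027, 0, 0, 0, 0, 0], [-0.0315, 0.027, 0, 0, 0, 0, 0], [-0.0315, 0.027, 0, 0, 0, 0, 0], [-0.0315, 0.027, 0, 0, 0, 0, 0], [-0.0315, 0.027, 0, 0, 0, 0, 0], [0, 0, 0, 0, 0, 0, 0]]
  ]
}}

```text
clock: 1.43
position: [514.6, -97.9, 238.7]
ee_rot: [-0.122, 0.993, 0.0, 0.001]
contact_force: [0.4, -0.8, 0.1]
gripper_width: 85.6
```

```bash
python3 - <<'E'
from h import *
im,p,s=grab('wrist','w1.png'); np.save('w1.npy',p['extrinsics']);print(np.round(s['position'],1),np.round(s['joints'],3), np.abs(s['joint_vel']).max())
cv2.imwrite('pics/w1b.png',cv2.resize(im,(800,500),interpolation=cv2.INTER_CUBIC))
E
```

```text
[514.6 -97.9 238.7] [ 0.122  0.212 -0.24  -0.    -1.117 -1.449] 0.0710468393504311
```

View pics/w1b.png

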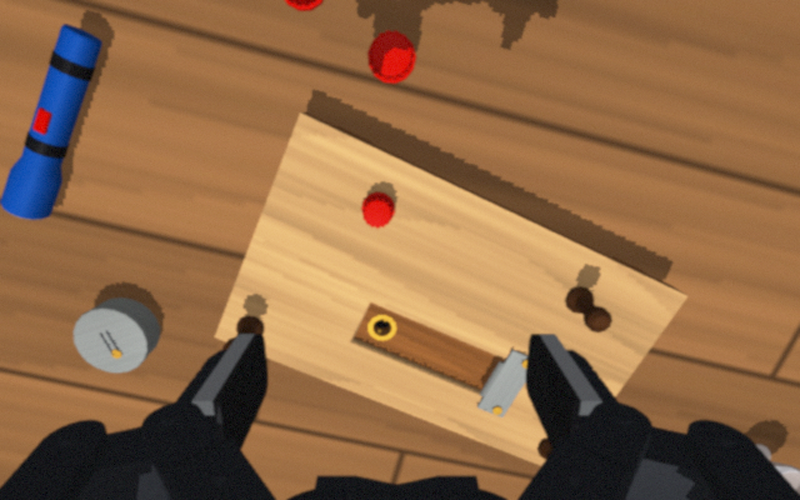

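Wrist view (800 px scale): the small red screw stands in the board at (378,210). The larger bench screws are at (390,57) and (303,2). The insert ring is at (382,327), the keeper is around (505,382), and the wooden peg is probably the dumbbell shape at (588,310).

```bash
python3 - <<'E'
from h import *
im=cv2.imread('pics/w1.png'); p=camera_params('wrist'); p['extrinsics']=np.load('w1.npy')
hsv=cv2.cvtColor(im,cv2.COLOR_BGR2HSV)
def blobs(m,amin):
    n,l,st,c=cv2.connectedComponentsWithStats(m.astype(np.uint8)); return [(c[i].round(1),st[i].tolist()) for i in range(1,n) if st[i][4]>amin]
H,S,V=cv2.split(hsv)
yel=(H>20)&(H<32)&(S>150)&(V>120)
for c,st in blobs(yel,20): print('yel',c,st,onz(p,c,27.5).round(1))
red=((H<6)|(H>174))&(S>180)&(V>60)
for c,st in blobs(red,40): print('red',c,st,onz(p,c,54).round(1), 'diam',st[2]/359.9*(np.array(p['extrinsics'])[2,3]-54))
# board edges: scan for the strong edge near the approx lines (800px -> /1.25)
g=cv2.GaussianBlur(im,(3,3),0).astype(float); pine=g[:,:,2]*1.0
def edge(a,b,n=40,h=6):
    a,b=np.array(a)/1.25,np.array(b)/1.25; d=(b-a)/np.linalg.norm(b-a); nrm=np.array([-d[1],d[0]]); P=[]
    for t in np.linspace(.08,.92,n):
        q=a+t*(b-a); k=np.arange(-h,h+.01,.25)
        L=q[None]+k[:,None]*nrm; v=cv2.remap(pine.astype(np.float32),L[:,:1].astype(np.float32),L[:,1:].astype(np.float32),1)[:,0]
        gr=np.abs(np.gradient(v)); P.append(L[gr.argmax()])
    P=np.array(P,np.float32); vx,vy,x,y=cv2.fitLine(P,cv2.DIST_HUBER,0,.01,.01).ravel()
    r=np.abs((P-[x,y])@[-vy,vx]); print(' resid',np.median(r).round(2))
    return np.array([x,y]),np.array([vx,vy])
for n,a,b,z in [('robot-side long',(300,113),(687,295),34),('short',(300,113),(215,335),34),('recess robot side',(372,304),(500,355),34),('recess far side floor',(352,341),(480,390),27.5),('recess end',(372,304),(352,341),34),('keeper edge',(512,350),(480,402),37)]:
    x,d=edge(a,b); A=onz(p,x-40*d,z);B=onz(p,x+40*d,z); print(n,A.round(1),B.round(1),'ang',np.degrees(np.arctan2(*(B-A)[1::-1])).round(2))
E
```

```text
yel [304.9 261.6] [295, 252, 22, 20, 166] [616.8 -85.7  27.5]
red [242.9   3. ] [228, 0, 30, 9, 186] [ 393.4 -188.3   54. ] diam 26.623315204505882
red [313.1  45.5] [295, 24, 38, 43, 1255] [ 410.2 -127.    54. ] diam 33.72286592570745
red [33.2 96.5] [27, 87, 13, 19, 163] [ 506.6 -348.9   54. ] diam 11.53676992195255
red [302.  167.2] [290, 154, 25, 28, 547] [ 511.3 -112.6   54. ] diam 22.186096003754905
 resid 0.14
robot-side long [484.6 -55.2  34. ] [499.9  22.9  34. ] ang 78.96
 resid 0.23
short [ 598.4 -210.4   34. ] [ 516.5 -194.3   34. ] ang 168.9
 resid 0.23
recess robot side [597.8 -78.9  34. ] [613.9   6.3  34. ] ang 79.29
 resid 0.17
recess far side floor [639.3 -93.7  27.5] [656.5  -4.9  27.5] ang 78.99
 resid 1.45
recess end [ 654.3 -124.9   34. ] [578.1 -78.7  34. ] ang 148.81
 resid 0.9
keeper edge [678.3   6.4  37. ] [588.3  28.5  37. ] ang 166.17
```

Call:
{"name": "drive_tool", "arguments": {
  "moves": [
    [[-0.002, 0.038, 0.003, 0, 0, 0, 0], [-0.002, 0.038, 0.003, 0, 0, 0, 0], [-0.002, 0.038, 0.003, 0, 0, 0, 0], [-0.002, 0.038, 0.003, 0, 0, 0, 0], [-0.002, 0.038, 0.003, 0, 0, 0, 0], [-0.002, 0.038, 0.003, 0, 0, 0, 0], [-0.002, 0.038, 0.003, 0, 0, 0, 0], [-0.002, 0.038, 0.003, 0, 0, 0, 0]]
  ]
}}

```text
clock: 2.15
position: [454.0, 197.4, 215.2]
ee_rot: [-0.118, 0.993, -0.0, -0.0]
contact_force: [2.0, 0.0, 0.3]
gripper_width: 85.1
```

Call:
{"name": "drive_tool", "arguments": {
  "moves": [
    [[-0.002, 0.038, 0.003, 0, 0, 0, 0], [-0.002, 0.038, 0.003, 0, 0, 0, 0], [-0.002, 0.038, 0.003, 0, 0, 0, 0], [-0.002, 0.025, 0.003, 0, 0, 0, 0], [0, 0, 0, 0, 0, 0, 0], [0, 0, 0, 0, 0, 0, 0]]
  ]
}}

```text
clock: 2.65
position: [429.5, 333.7, 202.5]
ee_rot: [-0.119, 0.993, -0.001, -0.001]
contact_force: [-0.9, 0.1, -0.3]
gripper_width: 85.4
```

```bash
python3 - <<'E'
from h import *
im,p,s=grab('wrist','w2.png'); np.save('w2.npy',p['extrinsics']);print(np.round(s['position'],1),np.round(s['joints'],3),s['ee_rot'])
cv2.imwrite('pics/w2b.png',cv2.resize(im,(800,500),interpolation=cv2.INTER_CUBIC))
E
```

```text
[429.5 333.7 202.5] [ 0.959  0.279 -0.246 -0.    -1.048 -2.29 ] [-1.19212487e-01  9.92868201e-01 -7.10283491e-04 -7.83151173e-04]
```

View pics/w2b.png

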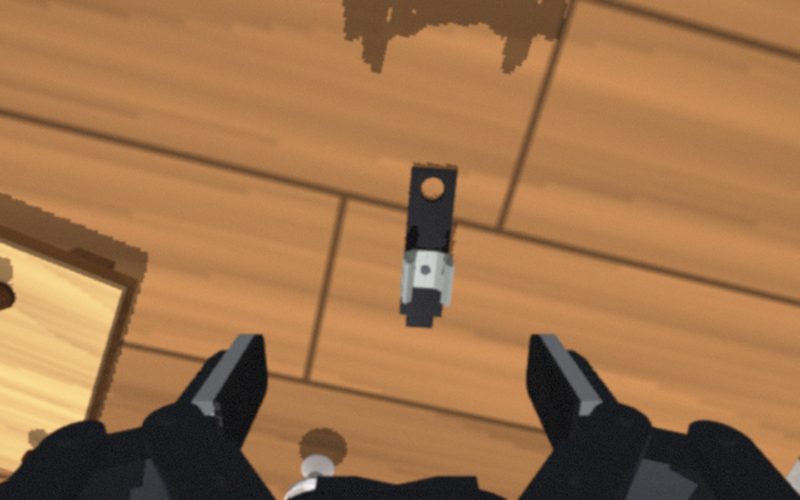

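Wrist view: the clip is alone, with its hole at (432,188), its steel part at (428,270) and its tongue tip at (419,327). The tongue points away from the robot, and the eye cup is at (315,470), clear of the clip.

```bash
python3 - <<'E'
from h import *
im=cv2.imread('pics/w2.png'); p=camera_params('wrist'); p['extrinsics']=np.load('w2.npy')
V=im.max(2); roi=np.zeros_like(V);roi[120:270,300:385]=1
dark=((V<70)&(roi>0)).astype(np.uint8)
n,l,st,c=cv2.connectedComponentsWithStats(dark);
for i in range(1,n):
    if st[i][4]>80: print('dark',c[i].round(1),st[i])
base=(l==1+st[1:,4].argmax()).astype(np.uint8)
cs,hi=cv2.findContours(base,cv2.RETR_CCOMP,cv2.CHAIN_APPROX_NONE)
hol=[k for k in cs if 20<cv2.contourArea(k)<500 and abs(k[:,0,1].mean()-150)<8]
for k in hol: 
    (x,y),r=cv2.minEnclosingCircle(k); print('hole',(x,y),r); h=onz(p,(x,y),3.5); print(h.round(1),'r mm',r/359.9*330)
# base side edges: row-wise extents rows 140..195
rows=np.arange(138,196); A=[];B=[]
for r in rows:
    q=np.where(base[r])[0]; A.append(onz(p,(q[0]-.5,r),6)[:2]);B.append(onz(p,(q[-1]+.5,r),6)[:2])
for q in (A,B):
    v=cv2.fitLine(np.array(q,np.float32),cv2.DIST_HUBER,0,.01,.01).ravel(); print('edge ang',np.degrees(np.arctan2(v[1],v[0])),v[2:])
print('width',np.linalg.norm(np.mean(A,0)-np.mean(B,0)))
ys=np.where((V<90)&(roi>0))[0]; print('rows',ys.min(),ys.max())
xs=np.where((V[256]<90)&(roi[256]>0))[0]; print('tip', onz(p,(xs.mean(),ys.max()+.5),3).round(1),xs.min(),xs.max())
print('back end',onz(p,(347,ys.min()-.5),6).round(1))
S=((im.min(2)>110)&(roi>0)); yy,xx=np.where(S); print('steel rows',yy.min(),yy.max(),xx.min(),xx.max(), onz(p,(xx.mean(),yy.mean()),40).round(1))
E
```

```text
dark [343.9 169.7] [ 325  134   40   69 1982]
dark [337.6 245.6] [321 231  32  30 695]
hole (345.5581359863281, 149.7441864013672) 10.796531677246094
[403.1 354.6   3.5] r mm 9.899570584860271
edge ang 9.167108 [422.13254 341.3592 ]
edge ang 10.511253 [414.70084 373.0696 ]
width 32.64847234771798
rows 133 261
tip [517.6 374.1   3. ] 325 345
back end [387.2 351.5   6. ]
steel rows 200 244 320 363 [458.9 363.2  40. ]
```

Call:
{"name": "drive_tool", "arguments": {
  "moves": [
    [[0, 0, 0, 0, 0, 0.068, 0], [-0.02, 0.0125, 0.01, 0, 0, 0, 0], [-0.02, 0.0125, 0.03, 0, 0, 0, 0], [0, 0, 0.04, 0, 0, 0, 0], [0, 0, 0.04, 0, 0, 0, 0], [0, 0, 0.03, 0, 0, 0, 0], [0, 0, 0.01, 0, 0, 0, 0], [0, 0, 0, 0, 0, 0, 0]]
  ]
}}

```text
clock: 3.37
position: [464.6, 362.1, 40.8]
ee_rot: [-0.084, 0.996, -0.002, -0.002]
contact_force: [-0.0, 0.1, 0.5]
gripper_width: 85.1
```

Call:
{"name": "drive_tool", "arguments": {
  "moves": [
    [[0, 0, 0, 0, 0, 0, 0], [0, 0, 0, 0, 0, 0, 0]]
  ]
}}

```text
clock: 3.53
position: [466.7, 366.0, 45.9]
ee_rot: [-0.085, 0.996, 0.002, 0.002]
contact_force: [-0.0, -0.8, 0.2]
gripper_width: 85.4
```

```bash
cat >> h.py <<'E'
from scipy.spatial.transform import Rotation as R
def delta(target):
    s=read_state(); M=R.from_quat(s['ee_rot']).as_matrix(); d=M.T@(np.array(target)-s['position'])
    print('pos',np.round(s['position'],1),'yaw_x',np.degrees(np.arctan2(M[1,0],M[0,0])).round(2),'zax',M[:,2].round(3),'toolshift',d.round(1),'F',np.round(s['contact_force'],1),'w',s['gripper_width'])
E
python3 -c "
from h import *
delta([464.7,365.2,18])
im,p,s=grab('wrist','w3.png'); cv2.imwrite('pics/w3.png',cv2.resize(im,(600,375)))"
```

```text
pos [466.7 366.   45.9] yaw_x -170.28 zax [ 0.003  0.003 -1.   ] toolshift [ 2.2 -0.5 27.9] F [-0.  -0.8  0.2] w 85.38884176240529
```

View pics/w3.png

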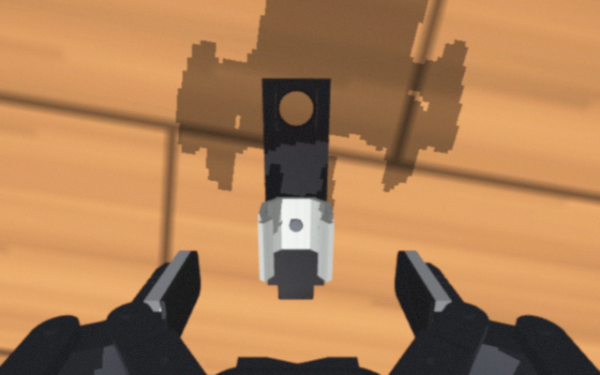

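The clip is centred between the fingers: steel part at (296,230), fingers at 198 and 398. The pose reading differs from the commanded height, so I'll average a few readings.

```bash
cat >> h.py <<'E'
def avg(n=6,target=None):
    P=[];F=[];Q=[]
    for i in range(n):
        get_image('top'); s=read_state(); P.append(s['position']);F.append(s['contact_force']);Q.append(s['ee_rot'])
    m=np.mean(P,0); M=R.from_quat(Q).mean().as_matrix()
    print('mean',m.round(1),'sd',np.std(P,0).round(2),'yaw',np.degrees(np.arctan2(M[1,0],M[0,0])).round(2),'z',M[:,2].round(4),'F',np.mean(F,0).round(1),'w',round(s['gripper_width'],1),'t',round(s['clock'],2))
    if target is not None: print('shift',(M.T@(np.array(target)-m)).round(1))
    return m,M
E
python3 -c "
from h import *
avg(5,[464.7,365.2,18])"
```

```text
mean [465.9 365.9  45.2] sd [0.3  0.21 0.52] yaw -170.26 z [ 0.0022  0.0028 -1.    ] F [ 0.1 -0.  -0.3] w 85.5 t 3.83
shift [ 1.3 -0.5 27.2]
```

Call:
{"name": "drive_tool", "arguments": {
  "moves": [
    [[0.001, 0, 0.014, 0, 0, 0, 0], [0, 0, 0.013, 0, 0, 0, 0], [0, 0, 0, 0, 0, 0, 0], [0, 0, 0, 0, 0, 0, 0], [0, 0, 0, 0, 0, 0, 255], [0, 0, 0, 0, 0, 0, 255], [0, 0, 0, 0, 0, 0, 255], [0, 0, 0, 0, 0, 0, 255]]
  ]
}}

```text
clock: 4.5
position: [464.5, 365.2, 16.9]
ee_rot: [-0.085, 0.996, 0.0, 0.0]
contact_force: [0.0, 1.0, -0.2]
gripper_width: 38.7
```

Call:
{"name": "drive_tool", "arguments": {
  "moves": [
    [[0, 0, 0, 0, 0, 0, 255], [0, 0, 0, 0, 0, 0, 255], [0, 0, 0, 0, 0, 0, 255], [0, 0, 0, 0, 0, 0, 255], [0, 0, 0, 0, 0, 0, 255], [0, 0, 0, 0, 0, 0, 255]]
  ]
}}

```text
clock: 5.0
position: [464.6, 365.5, 17.2]
ee_rot: [-0.085, 0.996, 0.0, 0.001]
contact_force: [-0.9, 0.5, 6.0]
gripper_width: 35.1
```

```bash
python3 -c "
from h import *
avg(4)"
```

```text
mean [464.7 365.5  17.2] sd [0.01 0.02 0.  ] yaw -170.25 z [ 0.0011  0.0011 -1.    ] F [-0.5 -0.   5.7] w 34.8 t 5.2
```

Call:
{"name": "drive_tool", "arguments": {
  "moves": [
    [[0, 0, -0.03, 0, 0, 0, 255], [0, 0, -0.035, 0, 0, -0.12, 255], [0, 0, -0.035, 0, 0, -0.12, 255], [0, 0, -0.03, 0, 0, -0.12, 255], [0, 0, 0, 0, 0, -0.12, 255], [0, 0, 0, 0, 0, -0.12, 255], [0, 0, 0, 0, 0, -0.12, 255], [0, 0, 0, 0, 0, -0.12, 255]]
  ]
}}

```text
clock: 5.87
position: [463.7, 364.4, 145.7]
ee_rot: [-0.486, 0.874, 0.0, -0.001]
contact_force: [-0.4, -0.2, -0.5]
gripper_width: 35.0
```

Call:
{"name": "drive_tool", "arguments": {
  "moves": [
    [[0, 0, 0, 0, 0, -0.12, 255], [0, 0, 0, 0, 0, -0.12, 255], [0, 0, 0, 0, 0, -0.12, 255], [0, 0, 0, 0, 0, -0.008, 255], [0.02, 0.013, 0, 0, 0, 0, 255], [0.034, 0.0215, 0, 0, 0, 0, 255], [0.034, 0.0215, 0, 0, 0, 0, 255], [0.034, 0.0215, 0, 0, 0, 0, 255]]
  ]
}}

```text
clock: 6.53
position: [363.3, 258.4, 145.4]
ee_rot: [-0.634, 0.773, -0.0, -0.001]
contact_force: [0.2, 0.7, 0.2]
gripper_width: 35.3
```

Call:
{"name": "drive_tool", "arguments": {
  "moves": [
    [[0.034, 0.0215, 0, 0, 0, 0, 255], [0.034, 0.0215, 0, 0, 0, 0, 255], [0.034, 0.0215, 0, 0, 0, 0, 255], [0.034, 0.0215, 0, 0, 0, 0, 255], [0.034, 0.0215, 0, 0, 0, 0, 255], [0.034, 0.0215, 0, 0, 0, 0, 255], [0.02, 0.01, 0, 0, 0, 0, 255], [0, 0, 0, 0, 0, 0, 255]]
  ]
}}

```text
clock: 7.2
position: [183.0, 62.4, 144.5]
ee_rot: [-0.635, 0.772, 0.001, 0.0]
contact_force: [0.1, 0.7, -0.3]
gripper_width: 34.7
```

```bash
python3 -c "
from h import *
avg(3,[628.7,-24.85,100])"
```

```text
mean [185.2  66.7 146.3] sd [0.51 0.97 0.42] yaw -101.08 z [ 0.001   0.0037 -1.    ] F [-0.3  1.  -0.7] w 35.2 t 7.35
shift [   4.8 -452.8   46.5]
```

Call:
{"name": "drive_tool", "arguments": {
  "moves": [
    [[0.003, -0.02, 0, 0, 0, 0, 255], [0.003, -0.04, 0, 0, 0, 0, 255], [0.003, -0.04, 0, 0, 0, 0, 255], [0.003, -0.04, 0, 0, 0, 0, 255], [0.003, -0.04, 0, 0, 0, 0, 255], [0.003, -0.04, 0, 0, 0, 0, 255], [0.003, -0.04, 0, 0, 0, 0, 255], [0, -0.04, 0, 0, 0, 0, 255]]
  ]
}}

```text
clock: 8.02
position: [461.7, -6.8, 144.8]
ee_rot: [-0.634, 0.773, 0.001, -0.002]
contact_force: [0.7, 0.9, 0.1]
gripper_width: 35.0
```

Call:
{"name": "drive_tool", "arguments": {
  "moves": [
    [[0, -0.04, 0, 0, 0, 0, 255], [0, -0.04, 0, 0, 0, 0, 255], [0, -0.04, 0, 0, 0, 0, 255], [0, -0.032, 0, 0, 0, 0, 255], [0, 0, 0, 0, 0, 0, 255], [0, 0, 0, 0, 0, 0, 255], [0, 0, 0, 0, 0, 0, 255]]
  ]
}}

```text
clock: 8.6
position: [607.4, -34.5, 144.5]
ee_rot: [-0.635, 0.773, 0.001, -0.002]
contact_force: [-1.1, -0.4, -1.2]
gripper_width: 35.0
```

```bash
python3 -c "
from h import *
avg(3,[628.7,-24.85,100])
im,p,s=grab('wrist','w4.png'); np.save('w4.npy',p['extrinsics']); cv2.imwrite('pics/w4b.png',cv2.resize(im,(800,500),interpolation=cv2.INTER_CUBIC))"
```

```text
mean [606.9 -34.  146.2] sd [0.05 0.19 0.6 ] yaw -101.09 z [-2.3e-03 -3.0e-04 -1.0e+00] F [-0.6  0.5 -0.4] w 34.7 t 8.75
shift [-13.2 -19.8  46.1]
```

View pics/w4b.png

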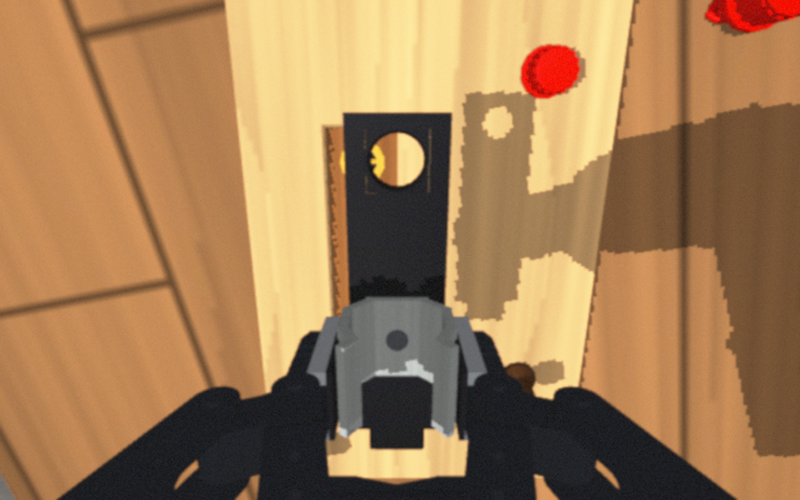

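The wrist view shows the clip held straight, with its hole at (397,159). The insert ring, partly hidden at (355,160), is about 20 mm off to the tool's -y side, as computed. The board screw is at (550,72). Next I move over the recess, tilt and lower to a point just above entry, then check the sideways fit.

Call:
{"name": "drive_tool", "arguments": {
  "moves": [
    [[0, -0.01, 0.01, 0, 0, 0, 255], [0, -0.01, 0.03, 0, 0, 0, 255], [0, 0, 0.025, 0, 0, 0, 255], [0, 0, 0.006, 0, 0, 0, 255], [0, 0, 0, 0, 0.06, 0, 255], [0, 0, 0, 0, 0.062, 0, 255], [0, 0, 0, 0, 0, 0, 255], [0, 0, 0, 0, 0, 0, 255]]
  ]
}}

```text
clock: 9.47
position: [627.0, -36.7, 77.2]
ee_rot: [-0.635, 0.77, -0.039, -0.046]
contact_force: [-0.0, 0.5, -1.4]
gripper_width: 34.8
```

Call:
{"name": "drive_tool", "arguments": {
  "moves": [
    [[0, 0, 0, 0, 0, 0, 255], [0, 0, 0, 0, 0, 0, 255]]
  ]
}}

```text
clock: 9.63
position: [627.4, -37.8, 77.3]
ee_rot: [-0.634, 0.771, -0.039, -0.046]
contact_force: [0.4, -0.0, -0.4]
gripper_width: 34.9
```

```bash
python3 -c "
from h import *
avg(3,[626.1,-38.1,75])
im,p,s=grab('wrist','w5.png'); np.save('w5.npy',p['extrinsics']); cv2.imwrite('pics/w5b.png',cv2.resize(im,(800,500),interpolation=cv2.INTER_CUBIC))"
```

```text
mean [627.4 -37.9  77. ] sd [0.03 0.04 0.13] yaw -101.11 z [-0.0223 -0.1185 -0.9927] F [ 0.4 -0.1 -0.2] w 35.3 t 9.78
shift [0.2 1.3 2. ]
```

View pics/w5b.png

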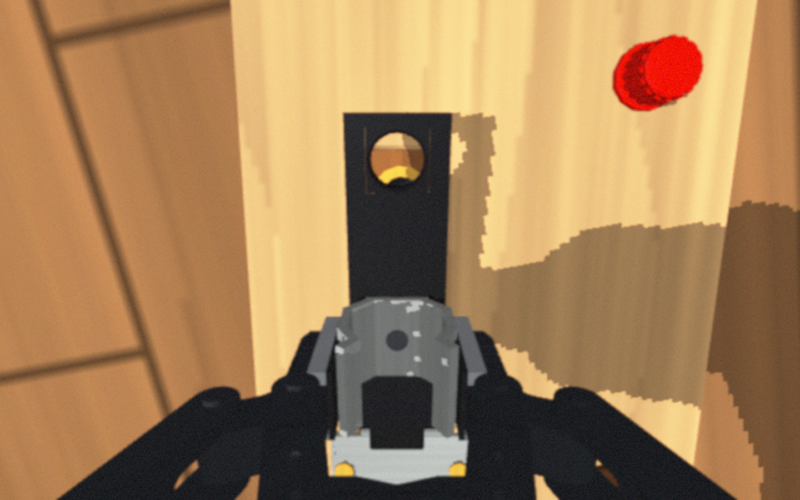

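Through the hole (397,158) I can see the insert ring, centred at column ≈398. The keeper, at (399,455) with its screws at 343 and 457, is centred on the tongue, so the sideways fit is good. Next I check the fore-aft prediction numerically.

```bash
python3 - <<'E'
from h import *
im=cv2.imread('pics/w5.png'); p=camera_params('wrist'); p['extrinsics']=np.load('w5.npy')
u=np.array([.1913,.9815,0]);v=np.array([.9815,-.1913,0]);I=np.array([616.8,-85.7,27.5])
pr=lambda x,y,z:(proj(p,I+x*v+y*u+[0,0,z])*1.25).round(1)
print('insert',pr(0,0,0),'ring +y edge',pr(0,9.5,0),pr(0,11,0),'keeper edge',pr(0,107,6.5),pr(0,102,12.5),pr(0,119,9.5),'kcentre',pr(0,113,9.5))
hsv=cv2.cvtColor(im,cv2.COLOR_BGR2HSV);H,S,V=cv2.split(hsv);m=((H>20)&(H<32)&(S>150)&(V>120)).astype(np.uint8)
n,l,st,c=cv2.connectedComponentsWithStats(m)
for i in range(1,n):
    if st[i][4]>15:
        print((c[i]*1.25).round(1),(np.array(st[i])*1.25).round(1)); g=onz(p,c[i],37)-I; print('board xy at z37', (g@v).round(1),(g@u).round(1))
        g=onz(p,c[i],27.5)-I; print('   at 27.5', (g@v).round(1),(g@u).round(1))
s=read_state(); M=R.from_quat(s['ee_rot']).as_matrix()
for t in [(62,0,11.2),(-53,0,15.2)]:
    X=np.array(s['position'])+M@np.array(t); g=X-I; print('pt',(proj(p,X)*1.25).round(1),'board',(g@v).round(1),(g@u).round(1),g[2].round(1))
E
```

```text
insert [400.4 194.1] ring +y edge [400.4 216.3] [400.4 219.8] keeper edge [400.6 430.7] [400.7 428.3] [400.6 458.4] kcentre [400.6 446.6]
[392.9 173.1] [380.  166.2  26.2  16.2 201.2]
board xy at z37 3.1 -9.0
   at 27.5 3.2 -8.8
[343.3 469.7] [336.2 465.   16.2  10.  115. ]
board xy at z37 26.2 124.7
   at 27.5 27.5 131.9
[456.8 469.6] [450.  465.   13.8  10.  100. ]
board xy at z37 -25.7 124.7
   at 27.5 -27.1 131.9
pt [398.1 159.4] board 1.1 -14.0 45.6
pt [397.9 444.6] board 1.3 99.6 27.7
```

Call:
{"name": "drive_tool", "arguments": {
  "moves": [
    [[-0.001, 0.001, 0.008, 0, 0, 0, 255], [-0.001, 0, 0.008, 0, 0, 0, 255], [-0.001, 0, 0.0085, 0, 0, 0, 255], [0, 0, 0, 0, 0, 0, 255], [0, 0, 0, 0, 0, 0, 255], [0, 0, 0, 0, 0, 0, 255]]
  ]
}}

```text
clock: 10.33
position: [625.9, -37.4, 50.8]
ee_rot: [-0.634, 0.771, -0.038, -0.048]
contact_force: [-0.3, -0.3, -1.4]
gripper_width: 34.9
```

```bash
cat >> h.py <<'E'
u=np.array([.1913,.9815,0]);v=np.array([.9815,-.1913,0]);I=np.array([616.8,-85.7,27.5])
def brd(n=3):
    m,M=avg(n); g=m-I; print('TCP board',(g@v).round(1),(g@u).round(1),g[2].round(1))
    for t in [(62,0,11.2),(-53,0,15.2)]:
        g=m+M@np.array(t)-I; print('hole/tip',(g@v).round(1),(g@u).round(1),g[2].round(1))
E
python3 -c "
from h import *
brd()"
```

```text
mean [626.  -37.4  51.1] sd [0.06 0.01 0.12] yaw -101.06 z [-0.0241 -0.1194 -0.9925] F [ 0.2  0.4 -1. ] w 35.0 t 10.48
TCP board -0.2 49.2 23.6
hole/tip -0.2 -13.7 20.1
hole/tip -0.2 99.9 2.1
```

Call:
{"name": "drive_tool", "arguments": {
  "moves": [
    [[-0.003, 0, -0.0007, 0, 0, 0, 255], [-0.003, 0, -0.0006, 0, 0, 0, 255], [-0.003, 0, -0.0004, 0, 0, 0, 255], [-0.003, 0, -0.0004, 0, 0, 0, 255], [-0.003, 0, -0.0004, 0, 0, 0, 255], [0, 0, 0, 0, 0, 0, 255], [0, 0, 0, 0, 0, 0, 255]]
  ]
}}

```text
clock: 11.07
position: [629.0, -22.3, 52.0]
ee_rot: [-0.635, 0.77, -0.039, -0.047]
contact_force: [-0.4, 0.7, -1.5]
gripper_width: 35.0
```

```bash
python3 -c "
from h import *
brd()"
```

```text
mean [629.1 -22.4  52.2] sd [0.02 0.06 0.04] yaw -101.06 z [-0.0235 -0.1193 -0.9926] F [-0.4  0.2 -1.7] w 34.9 t 11.22
TCP board -0.1 64.5 24.7
hole/tip -0.1 1.6 21.1
hole/tip -0.0 115.2 3.1
```

Call:
{"name": "drive_tool", "arguments": {
  "moves": [
    [[0.0005, 0, 0.0018, 0, -0.0305, 0, 255], [0.0005, 0, 0.0018, 0, -0.0305, 0, 255], [0.0005, 0, 0.0018, 0, -0.0305, 0, 255], [0.0005, 0, 0.0018, 0, -0.0305, 0, 255], [0, 0, 0, 0, 0, 0, 255], [0, 0, 0, 0, 0, 0, 255], [0, 0, 0, 0, 0, 0, 255]]
  ]
}}

```text
clock: 11.8
position: [628.8, -25.0, 45.4]
ee_rot: [-0.636, 0.772, -0.0, -0.0]
contact_force: [0.4, -0.6, -1.1]
gripper_width: 34.8
```

```bash
python3 -c "
from h import *
brd()
im,p,s=grab('wrist','w6.png'); np.save('w6.npy',p['extrinsics']); cv2.imwrite('pics/w6b.png',cv2.resize(im,(800,500),interpolation=cv2.INTER_CUBIC))"
```

```text
mean [628.6 -24.8  45.3] sd [0.01 0.05 0.02] yaw -101.02 z [-2.e-04 -6.e-04 -1.e+00] F [-0.3  0.2 -0.8] w 34.7 t 11.95
TCP board -0.0 62.0 17.8
hole/tip -0.0 0.0 6.6
hole/tip -0.0 115.0 2.6
```

View pics/w6b.png

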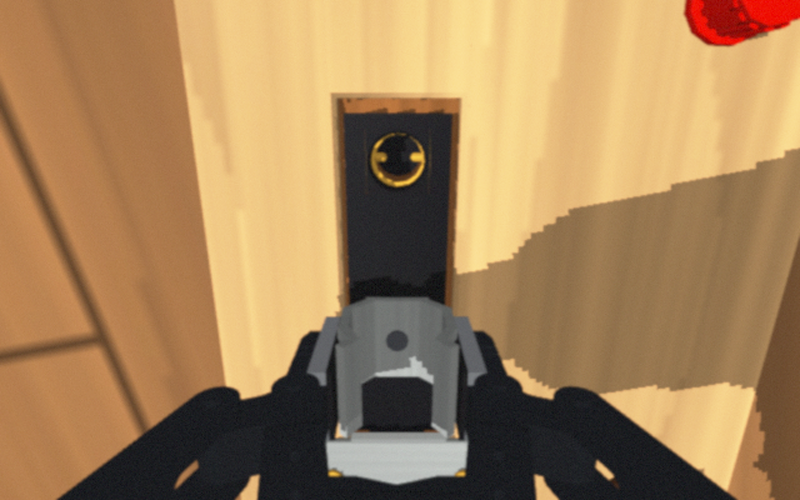

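The base is seated: the gold insert ring shows concentric in the hole at (398,160), and the tongue is under the keeper. FK puts the hole at (0.0, 0.0, 6.6). I lower 0.5 mm, release, lift and go to look at the screw.

Call:
{"name": "drive_tool", "arguments": {
  "moves": [
    [[0, 0, 0.0006, 0, 0, 0, 255], [0, 0, 0, 0, 0, 0, 255], [0, 0, 0, 0, 0, 0, 100], [0, 0, 0, 0, 0, 0, 100], [0, 0, 0, 0, 0, 0, 100], [0, 0, -0.01, 0, 0, 0, 100], [0, 0, -0.03, 0, 0, 0, 100], [0, 0, -0.03, 0, 0, 0, 100]]
  ]
}}

```text
clock: 12.67
position: [627.7, -25.3, 114.6]
ee_rot: [-0.636, 0.772, 0.001, -0.002]
contact_force: [1.0, 0.5, 0.9]
gripper_width: 52.0
```

Call:
{"name": "drive_tool", "arguments": {
  "moves": [
    [[0, 0, -0.035, 0, 0, 0, 100], [0.03, 0.027, 0, 0, 0, 0, 100], [0.03, 0.027, 0, 0, 0, 0, 100], [0.03, 0.027, 0, 0, 0, 0, 100], [0.018, 0.018, 0, 0, 0, 0, 100], [0, 0, 0, 0, 0, 0, 100], [0, 0, 0, 0, 0, 0, 100], [0, 0, 0, 0, 0, 0, 100]]
  ]
}}

```text
clock: 13.33
position: [511.8, -112.0, 150.7]
ee_rot: [-0.636, 0.772, -0.001, 0.001]
contact_force: [-0.1, 0.3, -0.2]
gripper_width: 52.0
```

```bash
python3 -c "
from h import *
brd(); print(np.round(read_state()['joints'],2))
im,p,s=grab('wrist','w7.png'); np.save('w7.npy',p['extrinsics']); cv2.imwrite('pics/w7b.png',cv2.resize(im,(800,500),interpolation=cv2.INTER_CUBIC))"
```

```text
mean [ 512.  -111.5  150. ] sd [0.07 0.1  0.24] yaw -101.01 z [ 1.2e-03 -1.0e-04 -1.0e+00] F [-0.   0.3  0.6] w 51.8 t 13.48
TCP board -97.9 -45.4 122.5
hole/tip -97.9 -107.4 111.3
hole/tip -97.9 7.6 107.3
[ 0.1   0.3  -0.37  0.   -0.9  -0.29]
```

View pics/w7b.png

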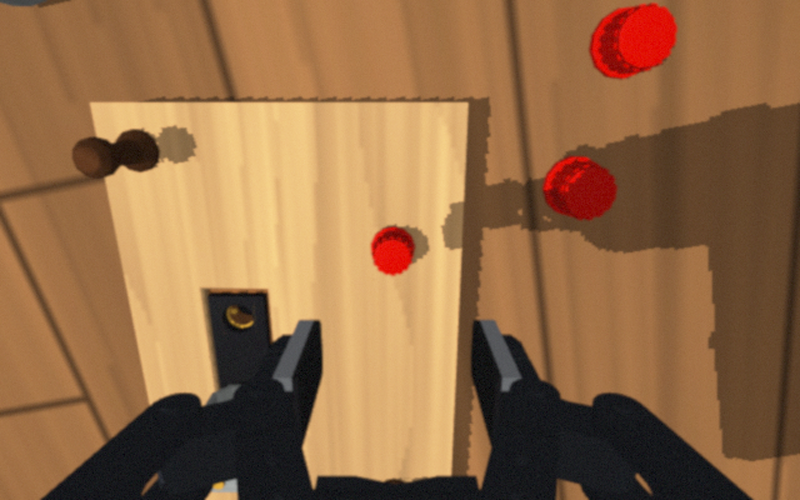

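The clip stays seated: base at (238,330), ring visible in the hole. The target screw is at (392,250), with its bright top disc around (393,257). It is clearly smaller than the two bench screws at (580,187) and (635,40).

```bash
python3 - <<'E'
from h import *
im=cv2.imread('pics/w7.png'); p=camera_params('wrist'); p['extrinsics']=np.load('w7.npy')
hsv=cv2.cvtColor(im,cv2.COLOR_BGR2HSV);H,S,V=cv2.split(hsv);roi=np.zeros_like(V);roi[170:230,285:345]=1
red=((H<8)|(H>172))&(S>150)&(roi>0)
print(np.percentile(V[red],[10,30,50,70,90]))
b=(red&(V>190)).astype(np.uint8); n,l,st,c=cv2.connectedComponentsWithStats(b); i=1+st[1:,4].argmax()
k=cv2.findContours((l==i).astype(np.uint8),0,1)[0][0]; (x,y),r=cv2.minEnclosingCircle(k); print('top',c[i],st[i],(x,y),r)
z=np.array(p['extrinsics'])[2,3]; print('diam',2*r/359.9*(z-54)); print(onz(p,c[i],54).round(1),onz(p,(x,y),54).round(1))
yy,xx=np.where(red); print('all red',xx.min(),xx.max(),yy.min(),yy.max())
print('flange near rim', onz(p,((xx.min()+xx.max())/2,yy.min()),36).round(1))
delta([511,-112,50])
E
```

```text
[130. 186. 225. 228. 230.]
top [312.12837838 203.88918919] [297 182  32  38 740] (312.88775634765625, 200.551025390625) 18.854257583618164
diam 24.150167109054923
[ 515.4 -113.8   54. ] [ 514.5 -116.1   54. ]
all red 297 331 181 219
flange near rim [ 512.2 -124.6   36. ]
pos [ 511.7 -111.4  149.5] yaw_x -101.0 zax [ 0. -0. -1.] toolshift [ 0.7  0.6 99.5] F [-0.9  0.7 -0. ] w 52.02547007080382
```

Call:
{"name": "drive_tool", "arguments": {
  "moves": [
    [[0.001, -0.002, 0.01, 0, 0, 0, 100], [0, 0, 0.035, 0, 0, 0, 100], [0, 0, 0.03, 0, 0, 0, 100], [0, 0, 0.015, 0, 0, 0, 100], [0, 0, 0.005, 0, 0, 0, 100], [0, 0, 0, 0, 0, 0, 100], [0, 0, 0, 0, 0, 0, 100], [0, 0, 0, 0, 0, 0, 100]]
  ]
}}

```text
clock: 14.2
position: [513.8, -113.3, 55.7]
ee_rot: [-0.636, 0.772, -0.001, 0.001]
contact_force: [-0.7, 0.6, 0.3]
gripper_width: 52.2
```

```bash
python3 -c "
from h import *
avg(4,[514,-113,48.5])"
```

```text
mean [ 513.5 -113.3   55.8] sd [0.2  0.02 0.09] yaw -101.05 z [ 2.6e-03  1.0e-04 -1.0e+00] F [0.  0.1 0.2] w 52.0 t 14.4
shift [-0.4 -0.4  7.3]
```

Call:
{"name": "drive_tool", "arguments": {
  "moves": [
    [[0, 0, 0.0073, 0, 0, 0, 100], [0, 0, 0, 0, 0, 0, 100], [0, 0, 0, 0, 0, 0, 255], [0, 0, 0, 0, 0, 0, 255], [0, 0, 0, 0, 0, 0, 255], [0, 0, 0, 0, 0, 0, 255], [0, 0, 0, 0, 0, 0, 255], [0, 0, 0, 0, 0, 0, 255]]
  ]
}}

```text
clock: 15.07
position: [512.8, -113.4, 47.6]
ee_rot: [-0.636, 0.772, -0.0, 0.0]
contact_force: [-1.1, 0.5, 3.3]
gripper_width: 18.5
```

Call:
{"name": "drive_tool", "arguments": {
  "moves": [
    [[0, 0, 0, 0, 0, 0, 255], [0, 0, 0, 0, 0, 0, 120], [0, 0, 0, 0, 0, 0, 120], [0, 0, 0, 0, 0, 0, 120], [0, 0, 0, 0, 0, -0.12, 120], [0, 0, 0, 0, 0, -0.12, 120], [0, 0, 0, 0, 0, -0.12, 120], [0, 0, 0, 0, 0, -0.12, 120]]
  ]
}}

```text
clock: 15.73
position: [512.4, -113.4, 47.2]
ee_rot: [0.803, -0.596, -0.0, 0.0]
contact_force: [0.0, 0.3, 0.5]
gripper_width: 45.0
```

Call:
{"name": "drive_tool", "arguments": {
  "moves": [
    [[0, 0, 0, 0, 0, -0.12, 120], [0, 0, 0, 0, 0, -0.12, 120], [0, 0, 0, 0, 0, -0.12, 120], [0, 0, 0, 0, 0, -0.12, 120], [0, 0, 0, 0, 0, -0.12, 120], [0, 0, 0, 0, 0, -0.12, 120], [0, 0, 0, 0, 0, -0.12, 120], [0, 0, 0, 0, 0, -0.12, 120]]
  ]
}}

```text
clock: 16.4
position: [512.4, -113.4, 47.2]
ee_rot: [0.987, -0.158, -0.0, 0.0]
contact_force: [0.0, -1.1, -0.7]
gripper_width: 45.4
```

Call:
{"name": "drive_tool", "arguments": {
  "moves": [
    [[0, 0, 0, 0, 0, -0.12, 120], [0, 0, 0, 0, 0, 0, 120], [0, 0, 0, 0, 0, 0, 120]]
  ]
}}

```text
clock: 16.65
position: [512.5, -113.4, 47.2]
ee_rot: [0.995, -0.103, -0.0, 0.0]
contact_force: [0.6, 0.1, 0.5]
gripper_width: 45.3
```

```bash
python3 -c "
from h import *
avg(3,[513.7,-113.2,48.5]);print(np.round(read_state()['joints'],2))"
```

```text
mean [ 512.5 -113.4   47.3] sd [0.02 0.01 0.03] yaw -11.81 z [-2.e-04  0.e+00 -1.e+00] F [ 0.3 -0.3  0.3] w 45.3 t 16.8
shift [ 1.1 -0.4 -1.2]
[ 0.09  0.44 -0.47 -0.   -0.66  1.27]
```

Call:
{"name": "drive_tool", "arguments": {
  "moves": [
    [[0, 0, -0.001, 0, 0, 0, 120], [0, 0, 0, 0, 0, 0, 255], [0, 0, 0, 0, 0, 0, 255], [0, 0, 0, 0, 0, 0, 255], [0, 0, 0, 0, 0, 0, 255], [0, 0, 0, 0, 0, 0, 255], [0, 0, 0, 0, 0, 0, 255], [0, 0, 0, 0, 0, 0, 255]]
  ]
}}

```text
clock: 17.47
position: [512.7, -113.4, 48.7]
ee_rot: [0.995, -0.102, 0.0, -0.0]
contact_force: [-1.7, 0.1, 4.4]
gripper_width: 17.8
```

Call:
{"name": "drive_tool", "arguments": {
  "moves": [
    [[0, 0, -0.01, 0, 0, 0, 255], [0, 0, -0.025, 0, 0, 0, 255], [0, 0, -0.025, 0, 0, -0.12, 255], [0, 0, -0.015, 0, 0, -0.12, 255], [0, 0, 0, 0, 0, -0.12, 255], [0, 0, 0, 0, 0, -0.12, 255], [0, 0, 0, 0, 0, -0.12, 255], [0, 0, 0, 0, 0, -0.12, 255]]
  ]
}}

```text
clock: 18.13
position: [512.3, -113.4, 123.6]
ee_rot: [0.966, 0.258, 0.0, -0.0]
contact_force: [-1.0, 0.2, -0.8]
gripper_width: 18.4
```

Call:
{"name": "drive_tool", "arguments": {
  "moves": [
    [[0, 0, 0, 0, 0, -0.12, 255], [0, 0, 0, 0, 0, -0.12, 255], [0, 0, 0, 0, 0, -0.12, 255], [0, 0, 0, 0, 0, -0.12, 255], [0, 0, 0, 0, 0, -0.12, 255], [0, 0, 0, 0, 0, -0.12, 255], [0, 0, 0, 0, 0, -0.12, 255], [0, 0, 0, 0, 0, 0, 255]]
  ]
}}

```text
clock: 18.8
position: [512.3, -113.4, 123.4]
ee_rot: [0.778, 0.628, -0.0, -0.0]
contact_force: [0.4, 0.1, -0.7]
gripper_width: 18.5
```

```bash
python3 -c "
from h import *
avg(3,[616.8,-85.7,110]);print(np.round(read_state()['joints'],2))
im,p,s=grab('wrist','w8.png'); np.save('w8.npy',p['extrinsics']); cv2.imwrite('pics/w8b.png',cv2.resize(im,(800,500),interpolation=cv2.INTER_CUBIC))"
```

```text
mean [ 512.4 -113.4  123.4] sd [0.04 0.   0.  ] yaw 77.54 z [-3.e-04  1.e-04 -1.e+00] F [-0.3  0.  -0.5] w 18.4 t 18.95
shift [49.6 96.  13.3]
[ 0.09  0.33 -0.39 -0.   -0.84  2.83]
```

View pics/w8b.png

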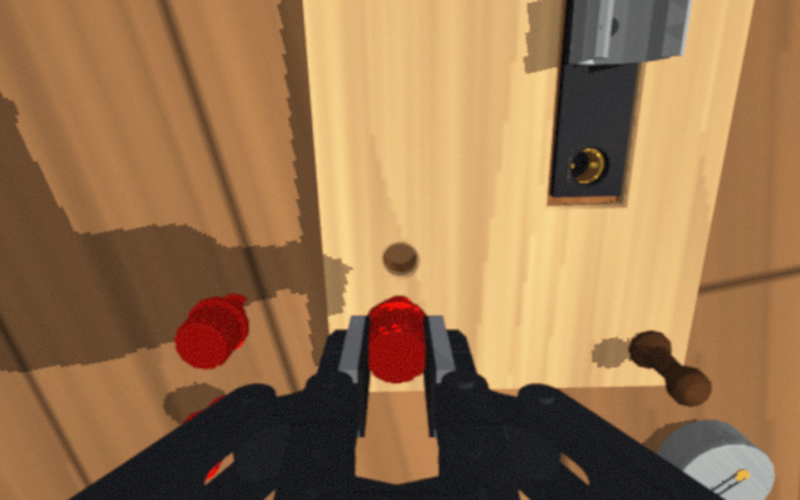

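The screw is held upright at (397,340) and its hole (400,258) is empty. The insert ring in the clip hole is at (590,165).

```bash
python3 - <<'E'
from h import *
for f,roi in [('w6',(110,155,290,350)),('w7',(235,270,170,215)),('w8',(110,155,445,500))]:
    im=cv2.imread(f'pics/{f}.png'); p=camera_params('wrist'); p['extrinsics']=np.load(f+'.npy')
    a,b,c,d=roi; hsv=cv2.cvtColor(im[a:b,c:d],cv2.COLOR_BGR2HSV);H,S,V=cv2.split(hsv)
    m=((H>18)&(H<34)&(S>130)&(V>70)); y,x=np.where(m); (cx,cy),r=cv2.minEnclosingCircle(np.stack([x,y],1).astype(np.float32)); 
    print(f,'ring',cx+c,cy+a,r,onz(p,(cx+c,cy+a),27.5).round(1),onz(p,(cx+c,cy+a),33.5).round(1))
s=read_state();M=R.from_quat(s['ee_rot']).as_matrix();P=np.array(s['position'])
for t in [(-10.5,0,-5.5),(0,0,-5.5),(10.5,0,-5.5),(13,0,14.5),(13,0,10.5),(10.5,0,10.5)]: print(t,proj(p,P+M@np.array(t))*1.25)
H,S,V=cv2.split(cv2.cvtColor(im,cv2.COLOR_BGR2HSV)); red=((H<8)|(H>172))&(S>150)&(V>60); red[:,:285]=0;red[:,350:]=0
y,x=np.where(red);print('red',x.min()*1.25,(x.max()+1)*1.25,y.min()*1.25,(y.max()+1)*1.25)
col=V[:,318]; print([(int(r*1.25),int(col[r])) for r in range(235,308,2)])
E
```

```text
w6 ring 317.81958770751953 127.31443214416504 22.24446678161621 [617.1 -85.   27.5] [617.  -85.6  33.5]
w7 ring 191.5 253.5 11.85336971282959 [618.8 -83.1  27.5] [616.  -85.5  33.5]
w8 ring 470.0949363708496 132.51265907287598 14.80066204071045 [618.5 -85.6  27.5] [616.2 -84.4  33.5]
(-10.5, 0, -5.5) [394.95453951 386.44358988]
(0, 0, -5.5) [394.88983439 358.79959574]
(10.5, 0, -5.5) [394.82224921 329.92515506]
(13, 0, 14.5) [395.00959484 297.47888436]
(13, 0, 10.5) [394.97274339 302.06644228]
(10.5, 0, 10.5) [394.98689629 308.55452638]
red 367.5 426.25 296.25 382.5
[(293, 222), (296, 141), (298, 128), (301, 177), (303, 235), (306, 230), (308, 150), (311, 128), (313, 129), (316, 127), (318, 130), (321, 129), (323, 157), (326, 176), (328, 190), (331, 189), (333, 148), (336, 147), (338, 148), (341, 149), (343, 145), (346, 152), (348, 145), (351, 148), (353, 149), (356, 146), (358, 145), (361, 147), (363, 145), (366, 146), (368, 151), (371, 146), (373, 147), (376, 146), (378, 149), (381, 145), (383, 222)]
```

Call:
{"name": "drive_tool", "arguments": {
  "moves": [
    [[0.0125, 0.024, 0, 0, 0, 0, 255], [0.0125, 0.024, 0, 0, 0, 0, 255], [0.0125, 0.024, 0, 0, 0, 0, 255], [0.0119, 0.024, 0, 0, 0, 0, 255], [0, 0, 0.02, 0, 0, 0, 255], [0, 0, 0.02, 0, 0, 0, 255], [0, 0, 0.005, 0, 0, 0, 255], [0, 0, 0, 0, 0, 0, 255]]
  ]
}}

```text
clock: 19.67
position: [615.4, -85.7, 76.3]
ee_rot: [0.779, 0.627, -0.002, -0.001]
contact_force: [0.4, 0.5, -0.4]
gripper_width: 18.1
```

Call:
{"name": "drive_tool", "arguments": {
  "moves": [
    [[0, 0, 0, 0, 0, 0, 255], [0, 0, 0, 0, 0, 0, 255]]
  ]
}}

```text
clock: 19.83
position: [617.7, -85.7, 79.8]
ee_rot: [0.779, 0.627, 0.001, 0.001]
contact_force: [-0.2, 0.7, -0.3]
gripper_width: 18.2
```

```bash
python3 -c "
from h import *
avg(3,[616.9,-86.0,75]);print(np.round(read_state()['joints'],2))
im,p,s=grab('wrist','w9.png'); np.save('w9.npy',p['extrinsics']); cv2.imwrite('pics/w9b.png',cv2.resize(im[100:350,200:440],(720,750*720//720))[:600])"
```

```text
mean [617.6 -85.6  79.9] sd [0.09 0.02 0.07] yaw 77.7 z [ 2.6e-03  1.0e-04 -1.0e+00] F [ 0.1 -0.1 -0.5] w 18.0 t 19.98
shift [-0.5 -0.6  4.9]
[ 0.12  0.53 -0.19  0.   -0.85  2.81]
```

View pics/w9b.png

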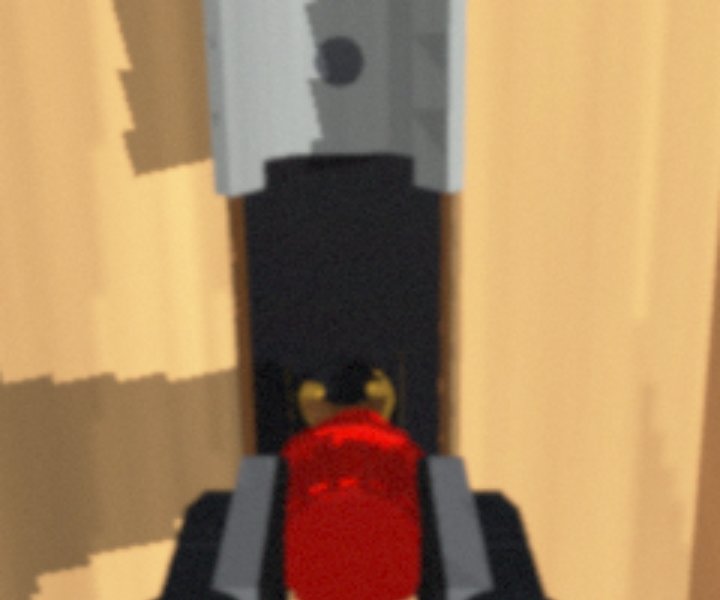

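The screw axis (column ≈352) sits 0.6 mm right of the ring centre (≈348), which matches the computed correction.

Call:
{"name": "drive_tool", "arguments": {
  "moves": [
    [[-0.0005, -0.0006, 0.004, 0, 0, 0, 255], [0, 0, 0.004, 0, 0, 0, 255], [0, 0, 0.004, 0, 0, 0, 255], [0, 0, 0.004, 0, 0, 0, 255], [0, 0, 0.003, 0, 0, 0, 255], [0, 0, 0, 0, 0, 0, 255], [0, 0, 0, 0, 0, 0, 255], [0, 0, 0, 0, 0, 0, 255]]
  ]
}}

```text
clock: 20.7
position: [616.4, -85.9, 59.4]
ee_rot: [0.779, 0.627, 0.0, 0.0]
contact_force: [0.2, 0.3, -1.1]
gripper_width: 18.6
```

```bash
python3 -c "
from h import *
avg(3,[616.9,-86.0,52])"
```

```text
mean [616.4 -85.9  59.6] sd [0.03 0.01 0.04] yaw 77.71 z [ 4.e-04 -0.e+00 -1.e+00] F [ 0.1  0.  -0.8] w 18.2 t 20.85
shift [0.  0.5 7.6]
```

Call:
{"name": "drive_tool", "arguments": {
  "moves": [
    [[0, 0.0004, 0.001, 0, 0, 0, 255], [0, 0, 0.001, 0, 0, 0, 255], [0, 0, 0, 0, 0, 0, 255]]
  ]
}}

```text
clock: 21.1
position: [616.8, -85.9, 57.3]
ee_rot: [0.779, 0.627, 0.0, 0.0]
contact_force: [0.6, 0.4, -0.5]
gripper_width: 18.6
```

Call:
{"name": "drive_tool", "arguments": {
  "moves": [
    [[0, 0, 0.001, 0, 0, 0, 255], [0, 0, 0.001, 0, 0, 0, 255], [0, 0, 0, 0, 0, 0, 255]]
  ]
}}

```text
clock: 21.35
position: [616.5, -85.9, 55.1]
ee_rot: [0.779, 0.627, -0.0, -0.0]
contact_force: [-0.2, 0.5, -1.8]
gripper_width: 18.3
```

Call:
{"name": "drive_tool", "arguments": {
  "moves": [
    [[0, 0, 0.001, 0, 0, 0, 255], [0, 0, 0, 0, 0, 0, 255]]
  ]
}}

```text
clock: 21.52
position: [616.1, -86.1, 53.9]
ee_rot: [0.779, 0.627, -0.0, -0.0]
contact_force: [0.1, 0.1, 0.1]
gripper_width: 18.5
```

Call:
{"name": "drive_tool", "arguments": {
  "moves": [
    [[0, 0, 0.001, 0, 0, 0, 255], [0, 0, 0, 0, 0, 0, 255]]
  ]
}}

```text
clock: 21.68
position: [616.4, -86.1, 53.1]
ee_rot: [0.779, 0.627, -0.0, -0.0]
contact_force: [0.2, 0.4, -0.6]
gripper_width: 18.5
```

Call:
{"name": "drive_tool", "arguments": {
  "moves": [
    [[0, 0, 0.0007, 0, 0, 0, 255], [0, 0, 0, 0, 0, 0, 255]]
  ]
}}

```text
clock: 21.85
position: [616.6, -86.1, 52.8]
ee_rot: [0.779, 0.627, -0.0, 0.0]
contact_force: [0.4, 0.0, 0.1]
gripper_width: 17.9
```

```bash
python3 -c "
from h import *
avg(3,[616.9,-86.0,52]);print(np.round(read_state()['joints'],2),read_state()['wrist_torque'])"
```

```text
mean [616.6 -86.   52.8] sd [0.01 0.01 0.02] yaw 77.7 z [ 0.e+00 -1.e-04 -1.e+00] F [-0.5  0.2  0.1] w 17.9 t 22.0
shift [0.1 0.3 0.8]
[ 0.12  0.56 -0.22  0.   -0.79  2.81] [-0.0833137   0.06024961 -0.02511841]
```

Call:
{"name": "drive_tool", "arguments": {
  "moves": [
    [[0, 0, 0.0004, 0, 0, 0.12, 255], [0, 0, 0.0004, 0, 0, 0.12, 255], [0, 0, 0.0003, 0, 0, 0.12, 255], [0, 0, 0.0003, 0, 0, 0.12, 255], [0, 0, 0, 0, 0, 0, 255]]
  ]
}}

```text
clock: 22.42
position: [616.9, -86.0, 51.5]
ee_rot: [0.906, 0.423, 0.0, 0.0]
contact_force: [0.7, -0.2, 0.2]
gripper_width: 18.2
```

```bash
python3 -c "
from h import *
avg(3,[616.9,-86.0,52]);print(np.round(read_state()['joints'],2),read_state()['wrist_torque'])"
```

```text
mean [616.9 -86.   51.5] sd [0.01 0.01 0.01] yaw 50.37 z [ 8.e-04 -0.e+00 -1.e+00] F [ 0.1 -0.2  1. ] w 18.2 t 22.57
shift [-0.  -0.  -0.5]
[ 0.12  0.56 -0.22  0.   -0.79  2.33] [-0.08932925 -0.09831234 -0.03162895]
```

Call:
{"name": "drive_tool", "arguments": {
  "moves": [
    [[0, 0, 0.0003, 0, 0, 0.12, 255], [0, 0, 0.0003, 0, 0, 0.12, 255], [0, 0, 0.0003, 0, 0, 0.12, 255], [0, 0, 0.0003, 0, 0, 0.12, 255], [0, 0, 0.0003, 0, 0, 0.12, 255], [0, 0, 0.0003, 0, 0, 0.12, 255], [0, 0, 0.0003, 0, 0, 0.12, 255], [0, 0, 0, 0, 0, 0, 255]]
  ]
}}

```text
clock: 23.23
position: [616.8, -86.0, 49.4]
ee_rot: [1.0, 0.018, 0.0, -0.0]
contact_force: [-0.3, 0.8, 1.1]
gripper_width: 17.9
```

```bash
python3 -c "
from h import *
avg(3,[616.9,-86.0,52]);print(np.round(read_state()['joints'],2),read_state()['wrist_torque'])"
```

```text
mean [616.9 -86.   49.4] sd [0.02 0.01 0.01] yaw 2.3 z [ 7.e-04 -0.e+00 -1.e+00] F [ 0.6 -0.1  1.2] w 17.9 t 23.38
shift [ 0.  -0.  -2.6]
[ 0.12  0.57 -0.22  0.   -0.79  1.49] [-0.06571938 -0.11855408 -0.05563102]
```

Call:
{"name": "drive_tool", "arguments": {
  "moves": [
    [[0, 0, 0.0003, 0, 0, 0.12, 255], [0, 0, 0.0003, 0, 0, 0.12, 255], [0, 0, 0.0003, 0, 0, 0.12, 255], [0, 0, 0.0003, 0, 0, 0.12, 255], [0, 0, 0.0003, 0, 0, 0.12, 255], [0, 0, 0, 0, 0, 0, 255]]
  ]
}}

```text
clock: 23.88
position: [617.0, -86.0, 48.3]
ee_rot: [0.961, -0.278, 0.001, -0.0]
contact_force: [-0.1, 0.3, 4.3]
gripper_width: 18.4
```

```bash
python3 -c "
from h import *
avg(3,[616.9,-86.0,52]);print(np.round(read_state()['joints'],2),read_state()['wrist_torque'])
im,p,s=grab('wrist','w10.png'); cv2.imwrite('pics/w10b.png',cv2.resize(im[100:350,200:440],(576,600)))"
```

```text
mean [617.  -86.   48.3] sd [0.01 0.   0.01] yaw -32.05 z [ 1.e-03 -1.e-04 -1.e+00] F [-0.  -0.2  4.2] w 18.2 t 24.03
shift [-0.1  0.  -3.7]
[ 0.12  0.57 -0.22  0.   -0.78  0.89] [-0.1207997   0.06864359 -0.05102188]
```

View pics/w10b.png

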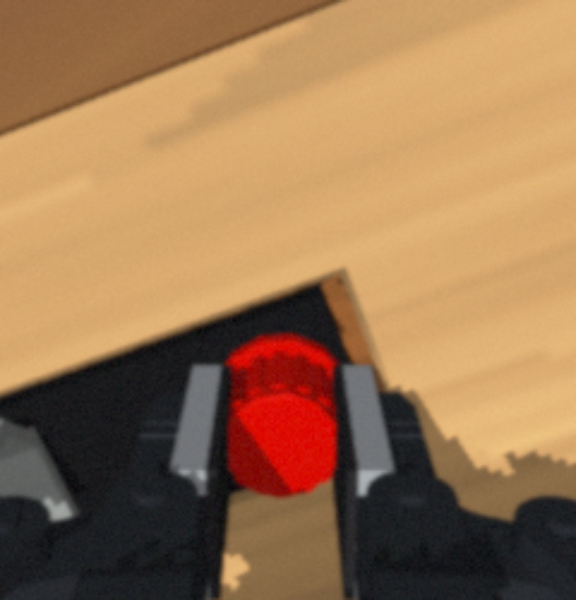

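The flange looks down at or near the base, and the force is rising (4 N). I nip it up a little more.

Call:
{"name": "drive_tool", "arguments": {
  "moves": [
    [[0, 0, 0.0003, 0, 0, 0.12, 255], [0, 0, 0.0002, 0, 0, 0.12, 255], [0, 0, 0, 0, 0, 0, 255]]
  ]
}}

```text
clock: 24.33
position: [617.2, -86.0, 48.2]
ee_rot: [0.92, -0.392, 0.001, -0.0]
contact_force: [-0.7, 0.4, 7.6]
gripper_width: 18.2
```

Call:
{"name": "drive_tool", "arguments": {
  "moves": [
    [[0, 0, 0.0002, 0, 0, 0.12, 255], [0, 0, 0, 0, 0, 0.12, 255], [0, 0, 0, 0, 0, 0, 255]]
  ]
}}

```text
clock: 24.58
position: [617.3, -85.9, 48.2]
ee_rot: [0.867, -0.499, 0.001, -0.0]
contact_force: [-0.8, 0.1, 7.6]
gripper_width: 18.3
```

```bash
python3 -c "
from h import *
avg(3,[616.9,-86.0,52]);print(np.round(read_state()['joints'],2),read_state()['wrist_torque'])"
```

```text
mean [617.3 -86.   48.2] sd [0.02 0.02 0.02] yaw -59.66 z [ 1.7e-03 -2.0e-04 -1.0e+00] F [-0.6 -0.1  7.9] w 17.7 t 24.73
shift [-0.1  0.3 -3.8]
[ 0.12  0.57 -0.22  0.   -0.78  0.41] [ 0.10896293  0.29686189 -0.08440362]
```

Call:
{"name": "drive_tool", "arguments": {
  "moves": [
    [[0, 0, 0, 0, 0, 0.12, 255], [0, 0, 0, 0, 0, 0.12, 255], [0, 0, 0, 0, 0, 0.12, 255], [0, 0, 0, 0, 0, 0, 255], [0, 0, 0, 0, 0, 0, 120], [0, 0, 0, 0, 0, 0, 120], [0, 0, 0, 0, 0, 0, 120], [0, 0, 0, 0, 0, 0, 120]]
  ]
}}

```text
clock: 25.4
position: [616.0, -86.1, 46.2]
ee_rot: [0.764, -0.645, -0.001, 0.001]
contact_force: [0.2, -0.0, -0.5]
gripper_width: 45.2
```

Call:
{"name": "drive_tool", "arguments": {
  "moves": [
    [[0, 0, -0.01, 0, 0, 0, 120], [0, 0, -0.02, 0, 0, 0, 120], [0, 0, -0.03, 0, 0, 0, 120], [0, 0, -0.03, 0, 0, 0, 120], [0, 0, 0, 0, 0, 0, 120], [0, 0, 0, 0, 0, 0, 120], [0, 0, 0, 0, 0, 0, 120]]
  ]
}}

```text
clock: 25.98
position: [616.1, -86.0, 137.0]
ee_rot: [0.764, -0.646, -0.0, -0.0]
contact_force: [-0.6, -0.1, -1.6]
gripper_width: 45.0
```

```bash
python3 -c "
from h import *
avg(3)
im,p,s=grab('wrist','w11.png'); np.save('w11.npy',p['extrinsics']);i2,_,_=grab('scene','s11.png')
a=cv2.resize(im[60:320,150:490],(680,520),interpolation=cv2.INTER_CUBIC);cv2.imwrite('pics/w11b.png',a)"
```

```text
mean [615.7 -86.  135.8] sd [0.06 0.03 0.24] yaw -80.44 z [-2.5e-03  1.0e-04 -1.0e+00] F [-0.1  0.2  0.4] w 45.1 t 26.13
```

View pics/w11b.png

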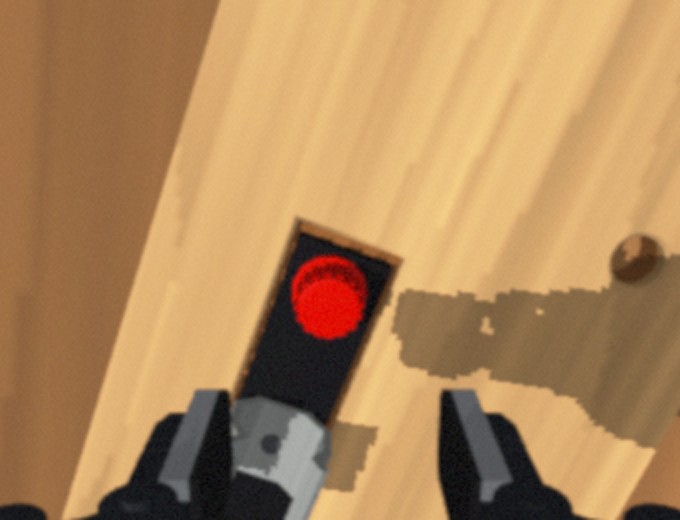

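The screw sits concentric in the clip base at (329,300), its flange close to the base, and its old hole at (636,258) is empty. I verify the head height by triangulating two shifted wrist views (numbers only, no viewing).

Call:
{"name": "drive_tool", "arguments": {
  "moves": [
    [[0, 0.025, 0, 0, 0, 0, 120], [0, 0.025, 0, 0, 0, 0, 120], [0, 0.02, 0, 0, 0, 0, 120], [0, 0, 0, 0, 0, 0, 120], [0, 0, 0, 0, 0, 0, 120], [0, 0, 0, 0, 0, 0, 120], [0, 0, 0, 0, 0, 0, 120]]
  ]
}}

```text
clock: 26.82
position: [548.5, -97.5, 136.9]
ee_rot: [0.764, -0.646, 0.0, -0.0]
contact_force: [0.4, 0.4, 0.5]
gripper_width: 45.0
```

```bash
cat > tri.py <<'E'
from h import *
import sys
def disc(im):
    H,S,V=cv2.split(cv2.cvtColor(im,cv2.COLOR_BGR2HSV)); m=(((H<8)|(H>172))&(S>150)&(V>205)).astype(np.uint8)
    n,l,st,c=cv2.connectedComponentsWithStats(m); out=[]
    for i in range(1,n):
        if st[i][4]>300: out.append((c[i].round(2).tolist(),st[i].tolist()))
    return out
def gold(im,lo): pass
E
python3 - <<'E'
from tri import *
avg(2)
im,p,s=grab('wrist','w12.png'); np.save('w12.npy',p['extrinsics'])
for f in ['w11','w12']:
    a=cv2.imread(f'pics/{f}.png'); print(f,np.load(f+'.npy')[:3,3].round(1)); [print(d) for d in disc(a)]
    # top-of-recess corner area: print for reference
E
```

```text
mean [548.4 -97.5 136.7] sd [0.06 0.   0.02] yaw -80.42 z [ 2.e-04 -1.e-04 -1.e+00] F [-0.2  0.  -0.2] w 45.3 t 26.92
w11 [ 629.7 -163.4  270.4]
([312.72, 211.54], [297, 189, 32, 40, 752])
w12 [ 562.  -174.8  271.5]
([629.08, 103.7], [615, 80, 25, 46, 861])
([548.12, 193.32], [528, 186, 38, 16, 394])
([207.83, 212.86], [193, 199, 30, 29, 644])
```

```bash
python3 - <<'E'
from h import *
for f,c0 in [('w11',313),('w12',208)]:
    im=cv2.imread(f'pics/{f}.png'); p=camera_params('wrist'); p['extrinsics']=np.load(f+'.npy')
    for r in (209,215,221): print(f,r,'R',im[r,c0-24:c0+25:1,2].tolist(),'G',im[r,c0-24:c0+25:4,1].tolist())
    # expected
    for n,t in [('top',(0,0,26)),('flange',(0,0,10)),('topraised3',(0,0,29)),('clip steel top mid',(0,62,40))]:
        print(n,proj(p,I+t[1]*u+[0,0,t[2]]).round(1))
    for n,t in [('spare hole',None)]:
        pass
E
```

```text
w11 209 R [27, 27, 31, 27, 33, 41, 101, 174, 205, 197, 215, 227, 232, 230, 229, 230, 229, 227, 230, 226, 229, 228, 227, 229, 227, 228, 226, 226, 226, 227, 227, 226, 226, 226, 225, 224, 225, 225, 220, 195, 156, 127, 119, 98, 58, 28, 20, 14, 11] G [25, 32, 22, 27, 23, 26, 14, 10, 20, 14, 12, 22, 9]
w11 215 R [34, 27, 30, 28, 28, 28, 37, 74, 138, 187, 218, 226, 231, 228, 228, 228, 229, 229, 228, 229, 228, 229, 228, 228, 226, 226, 226, 228, 226, 226, 228, 227, 225, 224, 225, 223, 225, 223, 225, 219, 196, 147, 88, 37, 21, 15, 15, 43, 66] G [33, 27, 14, 17, 20, 19, 2, 9, 14, 16, 17, 18, 39]
w11 221 R [28, 27, 27, 30, 24, 31, 31, 25, 42, 71, 112, 147, 192, 220, 227, 227, 228, 228, 227, 226, 227, 225, 228, 226, 225, 228, 224, 225, 226, 227, 226, 226, 225, 226, 223, 223, 221, 218, 183, 132, 67, 33, 33, 23, 32, 59, 79, 99, 137] G [34, 21, 29, 26, 17, 21, 7, 20, 22, 7, 18, 24, 100]
top [315.9 213.6]
flange [315.9 205.6]
topraised3 [315.9 215.2]
clip steel top mid [282.6 304.5]
w12 209 R [214, 173, 146, 119, 101, 85, 67, 61, 113, 174, 215, 227, 226, 226, 226, 225, 229, 226, 225, 226, 225, 225, 2
[... 179 characters left out ...]
, 8, 6]
w12 215 R [160, 139, 113, 95, 69, 50, 29, 55, 112, 157, 198, 223, 226, 226, 227, 226, 226, 226, 225, 224, 226, 225, 224, 224, 225, 224, 223, 223, 223, 223, 223, 223, 221, 223, 222, 223, 223, 221, 218, 204, 171, 126, 110, 107, 116, 125, 123, 102, 72] G [123, 49, 32, 17, 18, 14, 19, 21, 2, 21, 19, 20, 14]
w12 221 R [115, 97, 81, 50, 33, 31, 31, 30, 21, 46, 71, 119, 152, 187, 217, 223, 224, 222, 222, 222, 224, 225, 223, 222, 223, 223, 223, 223, 220, 221, 221, 220, 219, 220, 222, 220, 216, 207, 176, 134, 103, 87, 72, 49, 33, 26, 25, 29, 24] G [89, 28, 25, 23, 19, 19, 16, 12, 2, 7, 22, 25, 23]
top [210.1 213.2]
flange [216.7 205.2]
topraised3 [208.7 214.8]
clip steel top mid [178.9 303.7]
```

```bash
python3 - <<'E'
from h import *
a=cv2.imread('pics/scene0.png').astype(int); b=cv2.imread('pics/s11.png').astype(int)
for n,(x,y) in dict(torch=(160,275),tin=(220,320),eyecup=(464,200),peg=(264,264)).items():
    A=a[y-22:y+22,x-16:x+16];B=b[y-22:y+22,x-16:x+16]; print(n,np.abs(A-B).mean().round(1))
s=read_state(); print(s['clock'],np.round(s['contact_force'],1)); job_done()
E
```

```text
torch 4.3
tin 4.5
eyecup 4.4
peg 4.8
26.9667 [-0.5  0.1 -0.2]
the job is handed in; nothing more can be done
```

I fitted the torch clip and screwed the thumbscrew down until its head sat on the base. The job was handed in at 27 s of the 67 s allowed. `job_done` gives no verdict, so the result below rests on my own checks.

**What I did**
- I tilted the clip about 7°, slid its tongue under the keeper, laid the base flat and released it.
- I picked up the small red thumbscrew from the board, set it through the hole into the insert and turned it clockwise. At about 6.4 mm above the insert point, by arm position, it stopped going down and began slipping in the grip. Fully down is 6 mm.

**Last checks**
- **Clip:** the insert ring was concentric in the hole, and arm position put the hole on the insert's axis before release.
- **Screw head:** two wrist views, taken about 70 mm apart, differed from the fully-seated prediction by only 0.5 px. A head 3 mm too high would have shifted about 1.4 px.
- **Other objects:** the scene picture around the torch, tin, eye cup and peg was unchanged apart from image noise.
- **Gripper:** it is open and clear, with no contact force.

**What disagreed or went wrong**
- The head appeared about 2 px (1.2 mm) sideways of the prediction in both views, within the calibration error.
- My first rough head-height estimate came out 9 mm too low. The ray projection did not confirm it, so I dropped it.
- One sign error sent the arm on a harmless detour in free air while carrying the clip.
- I viewed 13 pictures against the budget of 10.

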